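# Load a bottle onto the bench roller

## Task

An amber bottle lies at the foot of the sloped loading ramp of the bench bottle roller. Without gripping or lifting it, push it gently up the ramp with the fingertips until it drops in between the two rollers and cannot roll back; only then push the raised guard bar over so that it falls fully down behind the bottle, between it and the ramp. Leave everything else on the worktop where it stands.

Things in the scene. Friction and masses are not known exactly. Their poses are not given: they have to be found in the camera images.
- roller_unit: bench bottle roller, fixed, 230 x 310 mm. Origin on the worktop below its middle; z up, y runs up the loading ramp to the rollers (about world +y, yaw -0.1 to 0.45), x along the rollers, away from the robot. In its frame (mm): white cheeks at x +-72 to +-78, y 45 to 160, up to z 71 (round ears at y 96 to 134 up to z 111); stop plate at y 154 to 158 up to z 94; drive housing x 89 to 137, y 46 to 158, up to z 97
- ramp: its aluminium loading ramp, a flat gutter 141 mm wide between walls 18 mm high, rising at 10 degrees. Origin: middle of the floor's lower end, on its upper face (roller_unit frame x 0, y -130, z 26 mm); y up the slope, z square to the floor. 188 mm long; its plane runs on tangent over the near roller, 200 mm up. A lip 8 mm high, 3 mm thick, closes the lower end; nothing stands in front of it
- bottle_center (a point): centre of the amber screw-cap bottle lying across the ramp: 60 mm in diameter, 135 mm long, 0.3 to 0.5 kg, smooth; its z axis runs along it to the cap, which faces the robot's side. It starts against the ramp's lip with 3 mm of play to each side wall; let go on the ramp it rolls back to the lip
- nest (a point): where the bottle's centre lies once it rests on both rollers: roller_unit frame x 0, y 100, z 80 mm. The two free-turning rubber rollers (radius 16, 139 mm long) have their axes at y 70 and y 130, z 45 mm. Over the near roller the bottle's centre is at y 70, z 91; once past that it rolls into the nest by itself
- guard (a joint): guard bar, a U of 6 mm steel wire hinged along the line y 115, z 90 mm of the roller_unit frame. 0: fully down, its cross bar on the ramp side of the nest. Grows as it swings up and over to the far side: 1.75 upright, 2.36 fully open, leaning 35 degrees past upright against its rest, where it starts (at most 0.06 short). Little friction: past upright it falls to either end by its own weight
- guard_grip (a point): middle of the guard's cross bar, 57 mm from the hinge axis, in a black rubber sleeve 12 mm thick and 110 mm long, along the rollers. In the roller_unit frame: fully open at y 148, z 137 mm; upright y 115, z 147; down y 59, z 80. The top of a bottle in the nest is at z 110
- standard_1: white screw-cap standard bottle, 37 mm across, 88 mm tall, upright, close by on the robot side of the machine; origin at the centre of its underside; must stay where it is
- standard_2: the same kind of white bottle, 37 mm across, 88 mm tall, upright, also on the robot side; origin at the centre of its underside; must stay where it is
- small_beaker: glass beaker, 44 mm across, 56 mm tall, close by on the robot side of the machine; origin at the centre of its underside; must stay where it is
- dropper: small amber dropper bottle, 30 mm across, 75 mm tall, right of the machine; origin at the centre of its underside; must stay where it is
- flask: 100 ml volumetric flask, 60 mm across, 197 mm tall, at the back right; origin at the centre of its underside; must stay where it is
- beaker: glass beaker, 53 mm across, 68 mm tall, at the back left; origin at the centre of its underside; must stay where it is
Not all that is in view belongs to the job. There is more than one size of the part that bears bottle_center; the job needs the larger.

How it is judged (in metres and radians):
On the way:
1. the bottle rests between the two rollers while the guard is still raised (y of bottle_center in the frame of roller_unit between 0.092 and 0.108 m and z of bottle_center in the frame of roller_unit between 0.074 and 0.086 m and angle between the z axis of bottle_center and the x axis of roller_unit, either way round below 0.12 rad and value of joint guard above 1.8 rad), for 0.2 s.
At the end, for the whole second after the job is handed in: The bottle lies at rest on both rollers (its centre within 8 mm of the nest along the machine's y and 6 mm in height, its axis within 0.12 rad of the rollers) and the guard bar is down (joint below 0.1 rad) (y of bottle_center in the frame of roller_unit between 0.092 and 0.108 m and z of bottle_center in the frame of roller_unit between 0.074 and 0.086 m and angle between the z axis of bottle_center and the x axis of roller_unit, either way round below 0.12 rad and value of joint guard below 0.1 rad and linear speed of bottle below 0.02 m/s); the robot touches nothing.
It fails at once if the bottle is lifted more than 12 mm off the ramp (z of bottle_center in the frame of ramp above 0.042 m).
It fails at once if the glass bottle is squeezed or rammed (more than 25 N from the fingers) (contact force between the fingers and bottle above 25 N).
It fails at once if one of the bottles, beakers or the flask standing round the machine is moved more than 20 mm (distance of any of standard_1, standard_2, small_beaker, dropper, flask, beaker from where it was at the start of the episode above 0.02 m).
It also fails if it takes over 48 s, if anything falls off the work surface, if the arm or the gripper's body presses on something with over 40 N, if the wrist force passes 120 N, or if a joint passes its speed limit or range.

## Robot

A 6-joint arm with a two-finger parallel gripper is mounted at the origin on the work surface; the furniture and walls round the work are solid. World frame = base frame: x ahead of the robot, y to its left, z up, the work surface at z = 0. Lengths are in mm, angles in rad, forces in N, time in s.
With the tool pointing down it reaches from about 350 to 875 mm from the base axis. Payload 4.2 kg.
Tool frame: the origin (TCP) lies midway between the tips of the shut fingers; the grasp point (between the pads) lies 19 mm behind it; z points along the fingers, y is the line along which they close (so a half turn about z gives the same grasp; the last joint's range is limited). The gripper opens to 87 mm and grips with 3 to 60 N. Pads are 19 mm wide; open, the fingers measure 117 mm over their backs; the gripper's body (75 mm by 190 mm) begins 51 mm behind the grasp point.
Start: joints at [1.384, 0.385, 0.008, 0, -1.194, -0.259], TCP at [269.454, 563.909, 222.55] pointing down, gripper open.
Joint ranges: [-3.14, 3.14], [-1.21, 2.06], [-1.07, 1.41], [-3.16, 2.05], [-2.99, -0.16], [-3.1, 3.1]. Speed limits (rad/s): [2.79, 2.79, 3.14, 3.14, 3.14, 3.14].

## Interface

Orientations are given as a unit quaternion [x, y, z, w].
In Python, from cell import arm gives the robot as it stands. The module is installed in compiled form; this text tells all that it offers.
- The arm moves only by the shell command python3 -m pendant 'ROWS' [FORCE]. ROWS is JSON, a list of rows, each a list of 5 numbers: the closure, from 0 (fully open) to 1 (shut), then the shift along the tool's x, y, z in m, then the turn about the tool's z in rad. A call has 1 to 5 rows; each row shifts and turns the commanded pose from where the row before left it, along the tool's axes as they then stand; what a row does not reach is not made up. A row lasts 1/12 s, in which the tool goes at most 41.7 mm and 7.16 degrees, less where a joint would pass 70% of its speed; a pose out of reach is approached as far as the arm can. A call with a gripper value outside its range is refused whole. The fingers move at their own pace and stop on an object; FORCE is the grip in N (left out, the last holds). Time passes only in rows, so rows that do not move let the fingers close. It gives the time, the measured TCP pose, the force, the opening and the grip force at its end, in the units of the state.
- arm.observe(): the state, without advancing time (a new reading comes with each control period).
- arm.get_image(name): name is "side" or "top"; returns a dict with "image" (420x560x3 uint8, red, green, blue), "K" (3x3 intrinsics, pixels), "k1" (the pictures are not rectified: a ray, as slopes to the right and down, at radius r is drawn at 1 + k1 r^2 times it, then the intrinsics apply), "view" (4x4, takes a point from world to camera coordinates). Camera axes: x right, y down, z forward; pixel columns grow to the right and rows downward; lengths in mm; the calibration is good to about 2 mm. A picture is of the moment at which its call begins. There is no depth.
- arm.sign_off(): hands the job in; it is judged then, once.
Trained networks look in the newest picture that a camera, given by its name, has taken for a name from the list of things; names that differ only in an ending like _2 or _b are one class to them, and where a whole thing is asked for, a point or a joint stands for the part that bears it (a point fixed in the world has none). Each returns a list of dicts, best first, with "conf" (0 to 1); they miss things now and then, are a little off and sometimes report something else, mostly with a low value. They report only what shows in the picture. A call takes as long as a camera call. They do not tell look-alikes from the thing itself.
- arm.search_frame(name, camera): "extent" ([left, top, width, height] in pixels, round what is visible of it).
The state is a dict: "time_s": time; "joint_positions": joint angles; "dq": joint speeds; "joint_torque": joint torques, N m; "tool_pos": TCP position; "eef_rot": TCP orientation; "ft_force": force on the tool from outside, world axes, zero at the start; "moment": the same for the moment, N m; "gripper_width": finger opening in mm; "grip_force": force on a finger pad.
Only numpy, scipy, OpenCV 4.12 (cv2) and the standard library are available. Lean on these libraries where they do the work, as an engineer would, in place of code of your own. Each camera call takes 0.05 s, during which the arm holds its last target. There are 200 camera calls.

## Working session

There is one attempt and no reset: what is moved stays moved. The work goes in short steps, Python scripts to look and compute and a shell command to move; the robot and the scene stay as the last step left them, time stands still between calls to the robot, and variables do not carry over. Pictures are saved under pics/ and viewed, at most 10 in all, crops included, and the job is handed in when it is done.

```bash
mkdir -p pics; cat > h.py <<'E'
from cell import arm
import numpy as np, cv2, json
from scipy.spatial.transform import Rotation as R
def pic(name,fn=None):
    d=arm.get_image(name)
    if fn: cv2.imwrite('pics/'+fn,d['image'][:,:,::-1])
    np.savez('cam_'+name,K=d['K'],k1=d['k1'],view=d['view'])
    return d
def project(d,P):
    P=np.atleast_2d(P); c=(np.c_[P,np.ones(len(P))]@np.array(d['view']).T)[:,:3]
    s=c[:,:2]/c[:,2:]; s=s*(1+float(d['k1'])*(s**2).sum(1,keepdims=True))
    return s@np.array(d['K'])[:2,:2].T+np.array(d['K'])[:2,2]
def onplane(d,uv,z):
    K=np.array(d['K']); s=cv2.undistortPoints(np.array([[uv]],float),K,np.array([float(d['k1']),0,0,0]))[0,0]
    V=np.array(d['view']); r=V[:3,:3].T@np.r_[s,1]; o=-V[:3,:3].T@V[:3,3]
    return o+r*(z-o[2])/r[2]
def st():
    s=arm.observe(); print({k:np.round(s[k],3).tolist() for k in('time_s','joint_positions','tool_pos','eef_rot','ft_force','gripper_width')})
    print(np.round(R.from_quat(s['eef_rot']).as_matrix(),3).tolist()); return s
E
python3 - <<'E'
from h import *
st()
for c in('top','side'):
    d=pic(c,c+'0.png'); V=d['view']; print(c,-V[:3,:3].T@V[:3,3],d['k1'])
    for n in('roller_unit','ramp','bottle_center','guard','guard_grip','standard_1','small_beaker','dropper','flask','beaker'):
        print(n,[(np.round(x['extent']).tolist(),round(x['conf'],2)) for x in arm.search_frame(n,c)][:4])
E
```

```text
{'time_s': 0.0, 'joint_positions': [1.384, 0.386, 0.007, -0.001, -1.194, -0.259], 'tool_pos': [269.203, 563.383, 221.442], 'eef_rot': [0.975, -0.221, -0.0, 0.001], 'ft_force': [-1.076, 0.921, -0.13], 'gripper_width': 87.072}
[[0.902, -0.431, -0.001], [-0.431, -0.902, -0.002], [0.0, 0.002, -1.0]]
top [ 424.53483835  -37.52291878 1375.77262192] 0.03653044947939355
roller_unit [([163.0, 169.0, 120.0, 90.0], 0.63)]
ramp [([206.0, 196.0, 69.0, 60.0], 0.79), ([225.0, 263.0, 22.0, 13.0], 0.32)]
bottle_center [([262.0, 201.0, 24.0, 53.0], 0.93), ([324.0, 194.0, 18.0, 40.0], 0.66), ([190.0, 264.0, 14.0, 12.0], 0.4), ([248.0, 268.0, 14.0, 20.0], 0.33)]
guard [([164.0, 184.0, 21.0, 70.0], 0.71), ([250.0, 266.0, 10.0, 20.0], 0.51)]
guard_grip [([166.0, 188.0, 22.0, 65.0], 0.84)]
standard_1 [([226.0, 263.0, 19.0, 16.0], 0.65), ([190.0, 264.0, 18.0, 14.0], 0.44)]
small_beaker [([247.0, 265.0, 14.0, 20.0], 0.55)]
dropper [([373.0, 189.0, 15.0, 10.0], 0.45)]
flask [([330.0, 133.0, 25.0, 28.0], 0.66)]
beaker [([165.0, 185.0, 27.0, 64.0], 0.49), ([206.0, 197.0, 70.0, 56.0], 0.41)]
side [ 486.75315125  783.07514814 1089.68197426] -0.11377028785611228
roller_unit [([236.0, 223.0, 98.0, 107.0], 0.82)]
ramp [([267.0, 226.0, 63.0, 53.0], 0.57)]
bottle_center [([276.0, 176.0, 33.0, 15.0], 0.64), ([281.0, 207.0, 46.0, 30.0], 0.56)]
guard [([257.0, 285.0, 68.0, 11.0], 0.92)]
guard_grip [([258.0, 281.0, 71.0, 19.0], 0.52)]
standard_1 [([338.0, 279.0, 20.0, 22.0], 0.88), ([335.0, 245.0, 15.0, 27.0], 0.87)]
small_beaker [([342.0, 234.0, 17.0, 20.0], 0.63), ([234.0, 224.0, 102.0, 104.0], 0.18)]
dropper []
flask [([224.0, 134.0, 20.0, 56.0], 0.86)]
beaker [([182.0, 298.0, 24.0, 32.0], 0.94)]
```

View pics/top0.png

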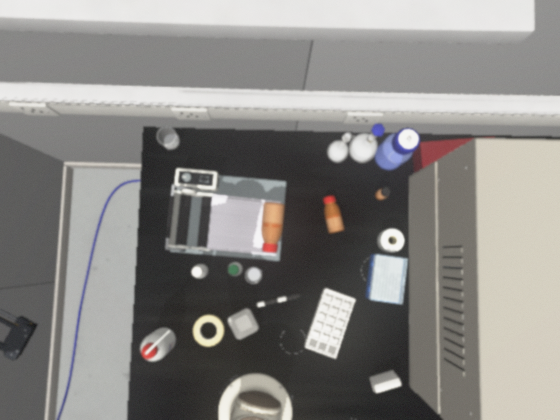

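View pics/side0.png

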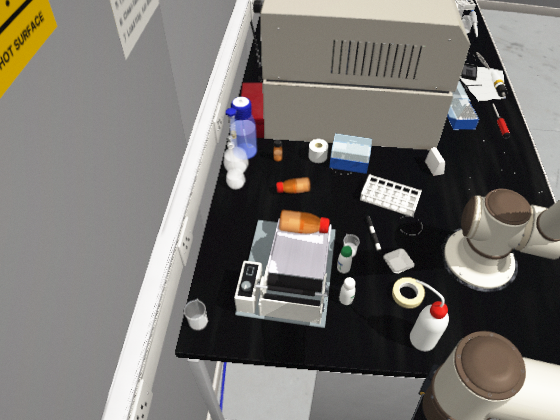

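The larger amber bottle lies on the ramp at top (272,227) / side (303,222). The look-alike is the small amber bottle lying loose at top (333,214) / side (294,186), and the dropper at (382,194) is another amber item. I choose the one on the ramp and check it in a close crop.

```bash
python3 - <<'E'
from h import *
a=cv2.imread('pics/top0.png')[160:290,155:295]; b=cv2.imread('pics/side0.png')[195:335,225:365]
a=cv2.resize(a,None,fx=4,fy=4,interpolation=cv2.INTER_CUBIC)
cv2.imwrite('pics/c_top.png',cv2.resize(cv2.imread('pics/top0.png')[160:290,155:295],None,fx=5.5,fy=4.5*5.5/4.5*0.8181,interpolation=3) if 0 else a)
cv2.imwrite('pics/c_side.png',cv2.resize(b,None,fx=4,fy=4,interpolation=cv2.INTER_CUBIC))
E
```

```text
(no output)
```

View pics/c_top.png

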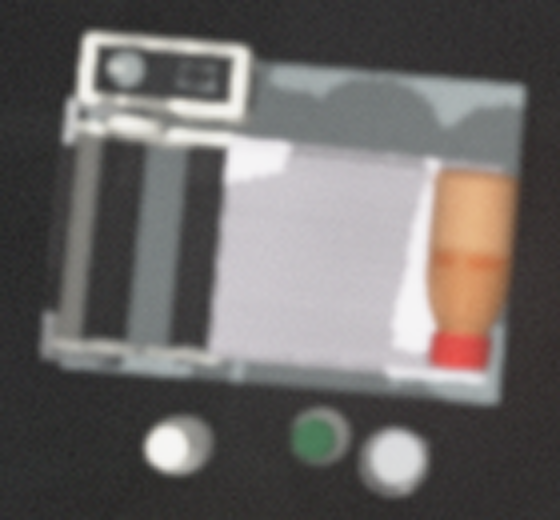

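View pics/c_side.png

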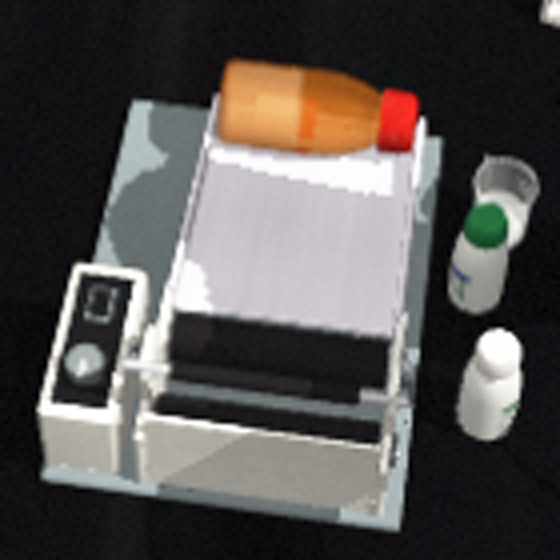

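The crops confirm the choice: the large amber bottle lies across the foot of the ramp (top crop 472,270), with its red cap toward the robot. The guard is open at the stop-plate end. I fit the machine pose from the corners.

```bash
cat > fit.py <<'E'
from h import *
from scipy.optimize import least_squares
T=dict(np.load('cam_top.npz'));S=dict(np.load('cam_side.npz'))
M=[(T,137,158,97,82,32),(T,137,46,97,252,43),(T,89,46,97,244,121),(T,70.5,55,58.6,225,140),(T,-70.5,55,58.6,210,357),
(S,137,46,97,80,264),(S,89,46,97,148,268),(S,89,158,97,118,415),(S,137,158,97,40,410),(S,70.5,55,58.6,175,312),(S,-70.5,55,58.6,390,333)]
def W(p,q):
    c,s=np.cos(p[2]),np.sin(p[2]); q=np.atleast_2d(q)
    return np.c_[p[0]+c*q[:,0]-s*q[:,1],p[1]+s*q[:,0]+c*q[:,1],q[:,2]]
def res(p):
    r=[]
    for d,x,y,z,u,v in M:
        o=(155,160) if d is T else (225,195)
        r.append(project(d,W(p,[x,y,z]))[0]-(np.array([u,v])/4+o))
    return np.ravel(r)
f=least_squares(res,[450,100,0.1],loss='soft_l1'); p=f.x
np.save('p.npy',p)
if __name__=='__main__':
    print(p,np.round(res(p).reshape(-1,2),1).tolist())
    for n,q in dict(bottle=[0,-95,61],nest=[0,100,80],grip=[0,148,137]).items():
        print(n,W(p,q)[0],'top',(project(T,W(p,q))[0]-(155,160))*4,'side',(project(S,W(p,q))[0]-(225,195))*4)
    for n,uv,z in(('std1',(180,443),44),('std2',(320,438),44),('sb',(393,460),28)):
        print(n,onplane(T,np.array(uv)/4+(155,160),z))
E
python3 fit.py
```

```text
[ 5.05924491e+02  8.43067414e+01 -4.32386211e-02] [[-2.3, 0.4], [-3.2, 0.5], [-2.6, -1.3], [0.1, 2.2], [-0.3, -0.7], [-1.7, -3.4], [0.1, -2.2], [-0.1, 0.0], [-0.4, -1.2], [0.3, -1.1], [1.5, -0.0]]
bottle [501.81810166 -10.60446746  61.        ] top [435.65741492 265.36911305] side [311.32670128 133.26135809]
nest [510.24700579 184.21327704  80.        ] top [146.34476971 244.36349426] side [277.98734014 363.62345894]
grip [512.32181295 232.16841415 137.        ] top [ 56.88087992 233.19585888] side [270.20408968 384.36786656]
std1 [376.8477771  161.71464242  44.        ]
std2 [382.39961316  65.9855159   44.        ]
sb [367.93386679  16.12991091  28.        ]
```

```bash
cat > ov.py <<'E'
from fit import *
import fit
full=list(fit.M)+[(T,0,-104.7,61,472,269),(S,0,-104.7,61,317,107)]
for name,sel in(('all',full),('T',[m for m in full if m[0] is T]),('S',[m for m in full if m[0] is S]),('noramp',[m for m in full if m[2]!=55])):
    fit.M=sel; f=least_squares(res,[450,100,0.1]); print(name,f.x,np.round(res(f.x).reshape(-1,2),1).tolist())
    if name=='noramp': p=f.x
np.save('p.npy',p)
L=[]
box=lambda x0,x1,y0,y1,z:[[(x0,y0,z),(x1,y0,z)],[(x1,y0,z),(x1,y1,z)],[(x1,y1,z),(x0,y1,z)],[(x0,y1,z),(x0,y0,z)]]
L+=box(89,137,46,158,97)+box(-78,-72,45,160,71)+box(72,78,45,160,71)+box(-72,72,154,158,94)
L+=[[(-70.5,-130,26),(70.5,-130,26)],[(-70.5,55,58.6),(70.5,55,58.6)],[(-70.5,-130,26),(-70.5,55,58.6)],[(70.5,-130,26),(70.5,55,58.6)]]
L+=[[(-55,148,137),(55,148,137)],[(-70,54,45),(70,54,45)],[(-70,86,45),(70,86,45)],[(-70,114,45),(70,114,45)],[(-67,-105,61),(67,-105,61)]]
out=[]
for d,fn,o in((T,'c_top.png',(155,160)),(S,'c_side.png',(225,195))):
    im=cv2.imread('pics/'+fn); im=cv2.copyMakeBorder(im,0,560-im.shape[0],0,0,0)
    for a,b in L:
        q=((project(d,W(p,[a,b]))-o)*4).astype(int); cv2.line(im,tuple(map(int,q[0])),tuple(map(int,q[1])),(0,255,0),1)
    out.append(cv2.resize(im,(400,400),interpolation=cv2.INTER_AREA))
cv2.imwrite('pics/ov.png',np.hstack(out))
E
python3 ov.py
```

```text
all [ 5.06047043e+02  8.17413933e+01 -3.79955531e-02] [[-1.6, 0.7], [-2.5, 0.6], [-1.8, -1.3], [0.9, 2.3], [0.8, -0.7], [-1.6, -4.0], [0.2, -2.9], [0.3, -0.7], [-0.0, -1.9], [0.5, -1.8], [1.6, -1.0], [-4.6, -0.9], [-1.2, 3.0]]
T [ 5.05880744e+02  7.86607812e+01 -5.18252550e-02] [[0.3, 0.0], [-0.6, 0.5], [-0.2, -1.4], [2.4, 2.2], [1.6, -0.9], [-3.5, -0.3]]
S [ 5.06150729e+02  8.51258754e+01 -2.83444432e-02] [[-1.7, -2.5], [0.1, -1.5], [0.7, 0.9], [0.2, -0.1], [0.5, -0.5], [1.7, -0.1], [-1.7, 4.0]]
noramp [ 5.05561813e+02  7.95356297e+01 -2.95445830e-02] [[-1.3, 1.4], [-2.1, 0.9], [-1.3, -1.0], [-1.2, -4.3], [0.6, -3.4], [1.2, -1.2], [0.8, -2.2], [-3.8, -1.0], [-1.3, 2.4]]
```

View pics/ov.png

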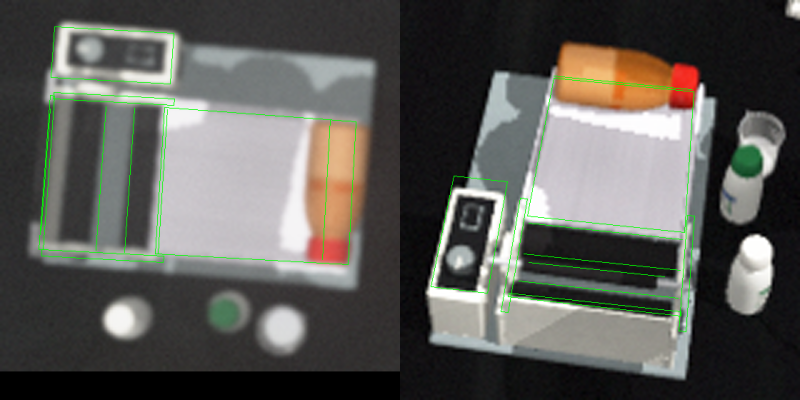

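The overlay fits the housing, the cheeks and the sleeve. The bottle shows about 4 px nearer the ramp foot than the model puts it. I locate the bottle directly and plan the approach.

```bash
cat > plan.py <<'E'
from h import *
def plan(target,yaw,n,z=None):
    """tool y line along -(cos yaw, sin yaw); prints equal world steps in tool axes"""
    s=arm.observe(); P=np.array(s['tool_pos']); Rm=R.from_quat(s['eef_rot']).as_matrix()
    ang=np.arctan2(Rm[1,1],Rm[0,1]); goal=yaw+np.pi
    t=-((goal-ang+np.pi)%(2*np.pi)-np.pi); step=(np.array(target)-P)/n
    print('turn',t)
    for i in range(n):
        a=ang-t*i/n; y=np.array([np.cos(a),np.sin(a),0]); x=np.array([-np.sin(a),np.cos(a),0])
        x=np.cross(y,[0,0,-1])
        print([round(float(v),4) for v in (step@x/1000,step@y/1000,-step[2]/1000,t/n)])
E
python3 - <<'E'
from h import *
from plan import plan
T=dict(np.load('cam_top.npz'));S=dict(np.load('cam_side.npz'))
print(T['K'],S['K'],project(T,[0,0,0]),project(S,[0,0,0]))
for z in(55,61,67): print(z,onplane(T,(273,227.25),z),onplane(S,(304.25,221.75),z))
plan([505,-85,180],-0.05,20)
E
```

```text
[[480.8930083    0.         275.04660613]
 [  0.         480.8930083  208.11336786]
 [  0.           0.           1.        ]] [[473.03120747   0.         283.69829758]
 [  0.         473.03120747 209.03783561]
 [  0.           0.           1.        ]] [[255.65287813 410.32105291]] [[478.45891576 257.23549165]]
55 [500.27165429 -35.51003458  55.        ] [499.46429319 -38.6702503   55.        ]
61 [499.92759742 -35.5191787   61.        ] [499.39058277 -33.90504465  61.        ]
67 [499.58354054 -35.52832282  67.        ] [499.31687234 -29.139839    67.        ]
turn 1.175002152649176
[0.0246, 0.0242, 0.0021, 0.0588]
[0.026, 0.0227, 0.0021, 0.0588]
[0.0273, 0.0211, 0.0021, 0.0588]
[0.0285, 0.0195, 0.0021, 0.0588]
[0.0296, 0.0178, 0.0021, 0.0588]
[0.0306, 0.016, 0.0021, 0.0588]
[0.0315, 0.0142, 0.0021, 0.0588]
[0.0322, 0.0123, 0.0021, 0.0588]
[0.0329, 0.0104, 0.0021, 0.0588]
[0.0335, 0.0085, 0.0021, 0.0588]
[0.0339, 0.0065, 0.0021, 0.0588]
[0.0342, 0.0045, 0.0021, 0.0588]
[0.0344, 0.0025, 0.0021, 0.0588]
[0.0345, 0.0005, 0.0021, 0.0588]
[0.0345, -0.0016, 0.0021, 0.0588]
[0.0343, -0.0036, 0.0021, 0.0588]
[0.0341, -0.0056, 0.0021, 0.0588]
[0.0337, -0.0076, 0.0021, 0.0588]
[0.0332, -0.0096, 0.0021, 0.0588]
[0.0325, -0.0115, 0.0021, 0.0588]
```

```bash

python3 -m pendant '[[0.54,0.0246,0.0242,0.0021,0.0588],[0.54,0.026,0.0227,0.0021,0.0588],[0.54,0.0273,0.0211,0.0021,0.0588],[0.54,0.0285,0.0195,0.0021,0.0588],[0.54,0.0296,0.0178,0.0021,0.0588]]' 20
python3 -m pendant '[[0.54,0.0306,0.016,0.0021,0.0588],[0.54,0.0315,0.0142,0.0021,0.0588],[0.54,0.0322,0.0123,0.0021,0.0588],[0.54,0.0329,0.0104,0.0021,0.0588],[0.54,0.0335,0.0085,0.0021,0.0588]]'
python3 -m pendant '[[0.54,0.0339,0.0065,0.0021,0.0588],[0.54,0.0342,0.0045,0.0021,0.0588],[0.54,0.0344,0.0025,0.0021,0.0588],[0.54,0.0345,0.0005,0.0021,0.0588],[0.54,0.0345,-0.0016,0.0021,0.0588]]'
python3 -m pendant '[[0.54,0.0343,-0.0036,0.0021,0.0588],[0.54,0.0341,-0.0056,0.0021,0.0588],[0.54,0.0337,-0.0076,0.0021,0.0588],[0.54,0.0332,-0.0096,0.0021,0.0588],[0.54,0.0325,-0.0115,0.0021,0.0588]]'
python3 - <<'E'
from h import *
from plan import plan
T=dict(np.load('cam_top.npz')); o=np.array([155,160])
for n,a,b,z in(('bottle',(475,170),(461,368),61),('ramp',(225,140),(210,357),58.6),('house',(82,32),(252,43),97)):
    A=onplane(T,np.array(a)/4+o,z);B=onplane(T,np.array(b)/4+o,z); print(n,A,B,np.linalg.norm(A-B),np.arctan2(*(A-B)[[1,0]]))
st(); plan([505,-85,51],-0.06,5)
E
```

```text
time_s: 1.52
tool_pos: [328.7, 400.2, 212.1]
eef_rot: [0.932, -0.363, 0.0, -0.0]
ft_force: [0.6, 0.3, 0.2]
gripper_width: 61.7
grip_force: 0.0
time_s: 1.93
tool_pos: [387.6, 237.9, 201.8]
eef_rot: [0.869, -0.495, 0.0, -0.0]
ft_force: [-0.1, 0.5, 0.1]
gripper_width: 41.2
grip_force: 0.0
time_s: 2.35
tool_pos: [446.4, 75.6, 191.4]
eef_rot: [0.787, -0.617, 0.0, -0.0]
ft_force: [0.6, 0.9, 0.1]
gripper_width: 40.0
grip_force: 0.0
time_s: 2.77
tool_pos: [505.3, -86.9, 180.7]
eef_rot: [-0.688, 0.726, -0.0, 0.0]
ft_force: [0.8, 0.4, -0.8]
gripper_width: 40.0
grip_force: 0.0
bottle [568.07629595 -35.93709538  61.        ] [432.35802082 -29.66432452  61.        ] 135.8631585817557 -0.04618618924703654
ramp [584.95087458 136.75858864  58.6       ] [435.85420811 141.46934883  58.6       ] 149.17106695420668 -0.031584834886836104
house [650.93984461 230.11146559  97.        ] [646.35941669 115.93338605  97.        ] 114.26991803131737 1.5307013000717078
{'time_s': 2.767, 'joint_positions': [0.147, 0.231, -0.327, 0.0, -1.012, -0.201], 'tool_pos': [505.283, -86.887, 180.748], 'eef_rot': [-0.688, 0.726, -0.0, 0.0], 'ft_force': [0.765, 0.385, -0.776], 'gripper_width': 40.023}
[[-0.054, -0.999, 0.001], [-0.999, 0.054, 0.0], [-0.0, -0.001, -1.0]]
turn 0.006117744491330512
[-0.0004, 0.0001, 0.0259, 0.0012]
[-0.0004, 0.0001, 0.0259, 0.0012]
[-0.0004, 0.0001, 0.0259, 0.0012]
[-0.0004, 0.0001, 0.0259, 0.0012]
[-0.0004, 0.0001, 0.0259, 0.0012]
```

```bash

python3 -m pendant '[[0.54,0,0,0.026,-0.012],[0.54,0,0,0.026,0],[0.54,0,0,0.026,0],[0.54,0,0,0.026,0],[0.54,0,0,0.026,0]]'
python3 -m pendant '[[0.54,-0.003,0,0,0],[0.54,-0.003,0,0,0],[0.54,-0.003,0,0,0],[0.54,-0.002,0,0,0],[0.54,0,0,0,0]]'
python3 - <<'E'
from h import *
st(); pic('top','top1.png'); pic('side','side1.png')
a=cv2.imread('pics/top1.png')[160:290,155:295]; b=cv2.imread('pics/side1.png')[175:305,225:365]
cv2.imwrite('pics/c1.png',cv2.resize(np.hstack([a,b]),None,fx=2.85,fy=2.85,interpolation=3))
E
```

```text
time_s: 3.18
tool_pos: [505.1, -85.4, 49.7]
eef_rot: [-0.693, 0.721, -0.0, 0.0]
ft_force: [1.0, 1.0, -0.3]
gripper_width: 39.8
grip_force: 0.0
time_s: 3.6
tool_pos: [506.7, -73.6, 52.5]
eef_rot: [-0.694, 0.72, -0.001, 0.002]
ft_force: [-0.5, -0.5, -0.1]
gripper_width: 39.4
grip_force: 0.4
{'time_s': 3.6, 'joint_positions': [0.173, 0.391, -0.486, 0.001, -0.69, -0.212], 'tool_pos': [506.734, -73.575, 52.476], 'eef_rot': [-0.694, 0.72, -0.001, 0.002], 'ft_force': [-0.507, -0.497, -0.05], 'gripper_width': 39.4}
[[-0.038, -0.999, 0.004], [-0.999, 0.038, 0.0], [-0.0, -0.004, -1.0]]
```

View pics/c1.png

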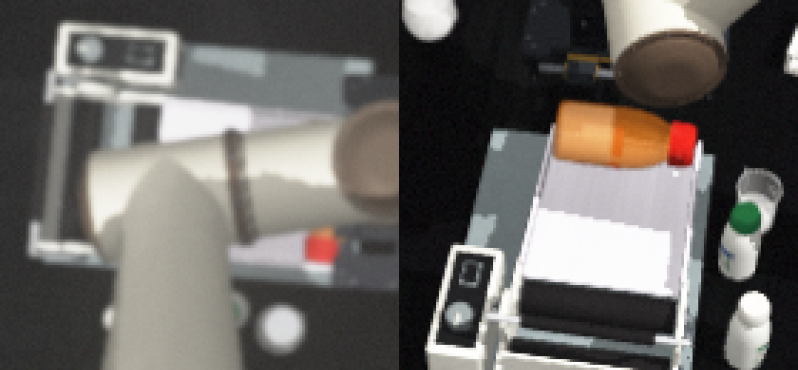

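The picture shows the gripper standing in front of the lip, with the bottle still at the foot of the ramp (right panel, 620,135). Now I start the push.

```bash

python3 -m pendant '[[0.54,-0.004,0,-0.0007,0],[0.54,-0.004,0,-0.0007,0],[0.54,-0.005,0,-0.0009,0],[0.54,-0.005,0,-0.0009,0],[0.54,-0.005,0,-0.0009,0]]'
python3 -m pendant '[[0.54,-0.006,0,-0.0011,0],[0.54,-0.006,0,-0.0011,0],[0.54,-0.006,0,-0.0011,0],[0.54,-0.006,0,-0.0011,0],[0.54,-0.006,0,-0.0011,0]]'
python3 - <<'E'
from h import *
pic('side','side2.png')
print([(np.round(x['extent']).tolist(),round(x['conf'],2)) for x in arm.search_frame('bottle_center','side')])
cv2.imwrite('pics/c2.png',cv2.resize(cv2.imread('pics/side2.png')[175:305,225:365],None,fx=3,fy=3,interpolation=3))
E
```

```text
time_s: 4.12
tool_pos: [506.1, -50.7, 54.8]
eef_rot: [-0.693, 0.721, 0.0, -0.0]
ft_force: [-0.2, -3.1, 2.4]
gripper_width: 39.9
grip_force: 1.6
time_s: 4.53
tool_pos: [507.3, -20.5, 60.2]
eef_rot: [-0.693, 0.721, 0.0, -0.0]
ft_force: [-0.3, -2.9, 1.4]
gripper_width: 40.1
grip_force: 1.6
[([278.0, 222.0, 47.0, 30.0], 0.82)]
```

View pics/c2.png

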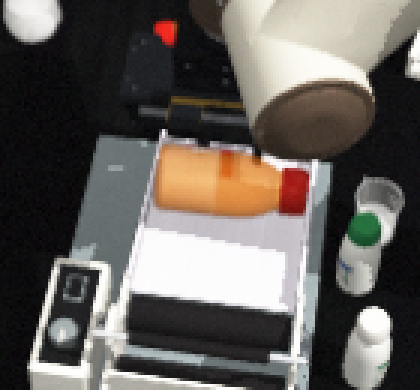

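The bottle (crop 230,180) is rolling up squarely ahead of the fingers, with about 3 N on the wrist. I keep pushing.

```bash

python3 -m pendant '[[0.54,-0.006,0,-0.0011,0],[0.54,-0.006,0,-0.0011,0],[0.54,-0.006,0,-0.0011,0],[0.54,-0.006,0,-0.0011,0],[0.54,-0.006,0,-0.0011,0]]'
python3 -m pendant '[[0.54,-0.006,0,-0.0011,0],[0.54,-0.006,0,-0.0011,0],[0.54,-0.006,0,-0.0011,0],[0.54,-0.006,0,-0.0011,0],[0.54,-0.006,0,-0.0011,0]]'
python3 -m pendant '[[0.54,-0.006,0,-0.0011,0],[0.54,-0.006,0,-0.0011,0],[0.54,-0.006,0,-0.0011,0],[0.54,-0.006,0,-0.0011,0],[0.54,-0.006,0,-0.0011,0]]'
python3 -m pendant '[[0.54,-0.004,0,-0.0007,0],[0.54,-0.004,0,-0.0007,0],[0.54,-0.003,0,-0.0005,0],[0.54,-0.003,0,-0.0005,0],[0.54,-0.003,0,-0.0005,0]]'
python3 - <<'E'
from h import *
pic('side','side3.png')
print([(np.round(x['extent']).tolist(),round(x['conf'],2)) for x in arm.search_frame('bottle_center','side')])
E
```

```text
time_s: 5.05
tool_pos: [508.3, 8.8, 66.0]
eef_rot: [-0.693, 0.721, -0.0, -0.001]
ft_force: [0.4, -6.8, 4.4]
gripper_width: 40.0
grip_force: 3.4
time_s: 5.47
tool_pos: [509.3, 38.5, 71.6]
eef_rot: [-0.693, 0.721, -0.0, -0.001]
ft_force: [0.1, -5.7, 4.8]
gripper_width: 40.0
grip_force: 3.4
time_s: 5.88
tool_pos: [510.3, 68.3, 77.0]
eef_rot: [-0.693, 0.721, -0.0, -0.001]
ft_force: [-0.1, -6.8, 3.7]
gripper_width: 40.1
grip_force: 3.4
time_s: 6.3
tool_pos: [510.8, 85.2, 79.8]
eef_rot: [-0.693, 0.721, -0.0, -0.001]
ft_force: [0.6, -6.9, 4.7]
gripper_width: 40.1
grip_force: 3.1
[([273.0, 248.0, 51.0, 32.0], 0.55), ([276.0, 185.0, 3.0, 6.0], 0.54)]
```

```bash

python3 -m pendant '[[0.54,-0.003,0,-0.0005,0],[0.54,-0.003,0,-0.0005,0],[0.54,-0.003,0,-0.0005,0],[0.54,-0.003,0,-0.0005,0],[0.54,-0.002,0,-0.0003,0]]'
python3 -m pendant '[[0.54,-0.002,0,0,0],[0.54,-0.002,0,0,0],[0.54,-0.002,0,0,0],[0.54,-0.002,0,0,0],[0.54,0,0,0,0]]'
python3 - <<'E'
from h import *
pic('side','side3.png')
print([(np.round(x['extent']).tolist(),round(x['conf'],2)) for x in arm.search_frame('bottle_center','side')])
E
```

```text
time_s: 6.82
tool_pos: [512.0, 100.5, 81.7]
eef_rot: [-0.693, 0.721, 0.0, 0.0]
ft_force: [0.1, -1.4, -0.5]
gripper_width: 40.0
grip_force: 0.7
time_s: 7.23
tool_pos: [512.7, 108.4, 81.8]
eef_rot: [-0.693, 0.721, 0.0, 0.0]
ft_force: [-0.1, 0.2, 0.1]
gripper_width: 40.1
grip_force: 0.0
[([269.0, 254.0, 56.0, 30.0], 0.66)]
```

```bash

python3 -m pendant '[[0.54,0,0,0,0],[0.54,0,0,0,0],[0.54,0,0,0,0]]'
python3 - <<'E'
from h import *
d=pic('side','side4.png')
from fit import W
p=[505.5,74,-.042]
print('nest',project(d,W(p,[[-67,100,80],[67,100,80],[0,70,91],[0,100,110]])))
print([(np.round(x['extent']).tolist(),round(x['conf'],2)) for n in('bottle_center','guard') for x in arm.search_frame(n,'side')])
cv2.imwrite('pics/c4.png',cv2.resize(cv2.imread('pics/side4.png')[190:340,225:365],None,fx=4,fy=4,interpolation=3))
E
```

```text
time_s: 7.58
tool_pos: [512.4, 107.7, 81.8]
eef_rot: [-0.693, 0.721, 0.0, 0.0]
ft_force: [-0.8, -0.4, 0.6]
gripper_width: 39.8
grip_force: 0.1
nest [[322.06849295 285.4397845 ]
 [268.22149961 279.18169369]
 [296.55737776 269.73550578]
 [295.32466425 275.88289025]]
[([271.0, 254.0, 52.0, 32.0], 0.93), ([260.0, 283.0, 67.0, 15.0], 0.7)]
```

View pics/c4.png

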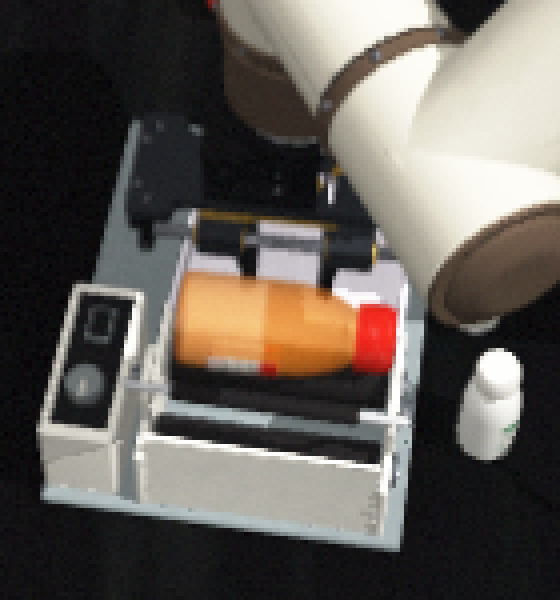

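The bottle (crop 285,323) is sitting right on the crest of the near roller and has not dropped in yet. I push it a little further.

```bash

python3 -m pendant '[[0.54,-0.002,0,0,0],[0.54,-0.002,0,0,0],[0.54,-0.002,0,0,0],[0.54,-0.002,0,0,0],[0.54,-0.002,0,0,0]]'
python3 -m pendant '[[0.54,-0.002,0,0,0],[0.54,0,0,0,0],[0.54,0,0,0,0],[0.54,0,0,0,0],[0.54,0,0,0,0]]'
python3 - <<'E'
from h import *
d=pic('side','side5.png')
print([(np.round(x['extent']).tolist(),round(x['conf'],2)) for n in('bottle_center','guard') for x in arm.search_frame(n,'side')])
E
```

```text
time_s: 8.15
tool_pos: [512.8, 118.1, 81.9]
eef_rot: [-0.693, 0.721, -0.0, 0.0]
ft_force: [-0.5, 0.2, 0.0]
gripper_width: 39.9
grip_force: 0.0
time_s: 8.57
tool_pos: [512.8, 119.7, 81.8]
eef_rot: [-0.693, 0.721, 0.0, -0.0]
ft_force: [-0.2, 0.3, 0.1]
gripper_width: 39.9
grip_force: 0.0
[([267.0, 264.0, 55.0, 35.0], 0.78), ([255.0, 280.0, 72.0, 18.0], 0.58)]
```

Bottle image centre is now at v 281.5 against 282 predicted for the nest, so it has dropped in. I lift, cross over and come down behind the guard.

```bash

python3 -m pendant '[[0.54,0.003,0,-0.025,0],[0.54,0,0,-0.03,0],[0.54,0,0,-0.03,0],[0.54,0,0,-0.03,0],[0.54,0,0,0,0]]'
python3 -m pendant '[[0.54,-0.028,0,0,0],[0.54,-0.028,0,0,0],[0.54,-0.028,0,0,0],[0.54,-0.028,0,0,0],[0.54,-0.028,0,0,0]]'
python3 -m pendant '[[0.54,-0.003,0,0.018,0],[0.54,0,0,0.018,0],[0.54,0,0,0.018,0],[0.54,0,0,0.014,0],[0.54,0,0,0,0]]'
python3 - <<'E'
from h import *
d=pic('side','side6.png');pic('top','top6.png')
from fit import W
p=[505.5,74,-.042]
print('nest',project(d,W(p,[[0,100,80],[0,148,137]])))
for c in('top','side'):print([(n,np.round(x['extent']).tolist(),round(x['conf'],2)) for n in('bottle_center','guard') for x in arm.search_frame(n,c)])
a=cv2.imread('pics/top6.png')[160:300,145:285]; b=cv2.imread('pics/side6.png')[210:350,225:365]
cv2.imwrite('pics/c6.png',cv2.resize(np.hstack([a,b]),None,fx=2.85,fy=2.85,interpolation=3))
E
```

```text
time_s: 9.13
tool_pos: [516.3, 117.9, 203.6]
eef_rot: [-0.694, 0.72, -0.003, 0.006]
ft_force: [1.3, 0.0, -0.0]
gripper_width: 39.9
grip_force: 0.0
time_s: 9.55
tool_pos: [518.0, 257.8, 196.8]
eef_rot: [-0.693, 0.721, 0.0, 0.0]
ft_force: [0.3, 0.7, 0.1]
gripper_width: 40.0
grip_force: 0.0
time_s: 9.97
tool_pos: [516.3, 258.3, 125.3]
eef_rot: [-0.693, 0.721, 0.001, -0.004]
ft_force: [-1.0, -0.0, -0.3]
gripper_width: 39.9
grip_force: 0.0
nest [[295.03782002 282.32545919]
 [293.16545317 287.24430851]]
[('bottle_center', [326.0, 196.0, 18.0, 37.0], 0.91), ('bottle_center', [165.0, 183.0, 25.0, 72.0], 0.45), ('guard', [164.0, 184.0, 27.0, 69.0], 0.61)]
[('bottle_center', [274.0, 175.0, 37.0, 10.0], 0.79)]
```

View pics/c6.png

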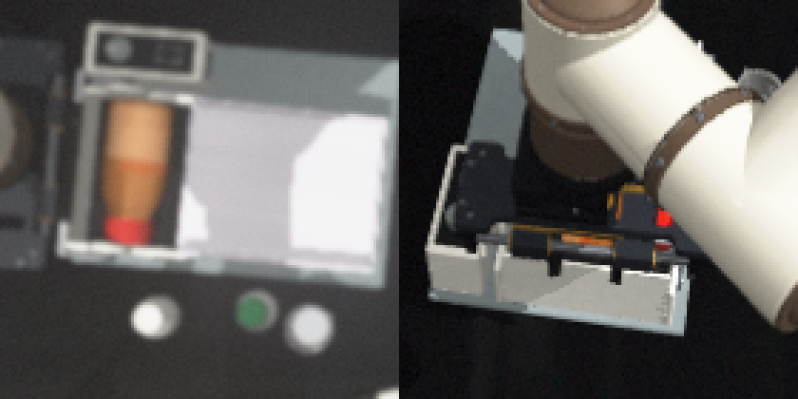

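The bottle lies between the rollers (left panel 135,170), the guard is still open, and the gripper is behind it. Now I push the guard over.

```bash

python3 -m pendant '[[0.54,-0.007,0,0,0],[0.54,-0.006,0,0,0],[0.54,-0.006,0,0,0],[0.54,-0.006,0,0,0],[0.54,-0.006,0,0,0]]'
python3 -m pendant '[[0.54,-0.006,0,0,0],[0.54,-0.006,0,0,0],[0.54,-0.006,0,0,0],[0.54,-0.006,0,0,0],[0.54,-0.006,0,0,0]]'
python3 -m pendant '[[0.54,-0.005,0,0,0],[0.54,-0.005,0,0,0],[0.54,0,0,0,0],[0.54,0,0,0,0],[0.54,0,0,0,0]]'
python3 - <<'E'
from h import *
pic('top','top7.png')
print([(n,np.round(x['extent']).tolist(),round(x['conf'],2)) for n in('bottle_center','guard') for x in arm.search_frame(n,'top')])
cv2.imwrite('pics/c7.png',cv2.resize(cv2.imread('pics/top7.png')[160:300,145:285],None,fx=4,fy=4,interpolation=3))
E
```

```text
time_s: 10.68
tool_pos: [519.5, 291.5, 128.9]
eef_rot: [-0.693, 0.721, 0.0, 0.0]
ft_force: [0.2, -0.0, 0.3]
gripper_width: 40.1
grip_force: 0.0
time_s: 11.1
tool_pos: [520.7, 321.2, 128.8]
eef_rot: [-0.693, 0.721, -0.0, -0.0]
ft_force: [0.3, -0.1, 0.2]
gripper_width: 40.6
grip_force: 0.0
time_s: 11.52
tool_pos: [521.0, 330.4, 128.8]
eef_rot: [-0.693, 0.721, 0.0, -0.0]
ft_force: [-0.3, -0.2, 0.0]
gripper_width: 40.2
grip_force: 0.0
[('bottle_center', [181.0, 191.0, 27.0, 56.0], 0.79), ('bottle_center', [324.0, 198.0, 17.0, 32.0], 0.55), ('guard', [163.0, 172.0, 124.0, 89.0], 0.69), ('guard', [157.0, 127.0, 25.0, 23.0], 0.63), ('guard', [163.0, 185.0, 29.0, 69.0], 0.62)]
```

View pics/c7.png

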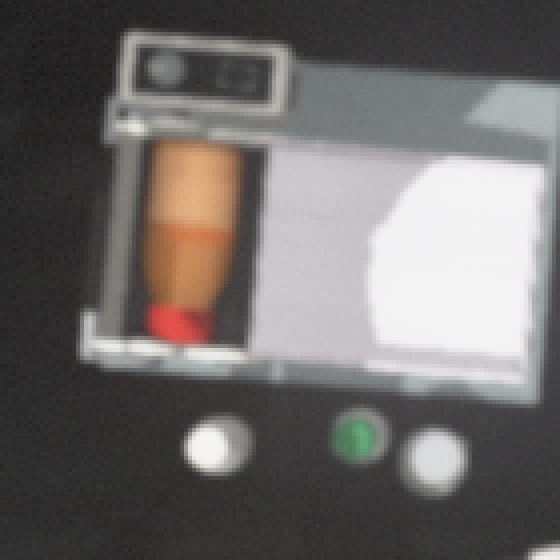

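My sign was wrong: -x moves along +y, so the gripper backed off, which did no harm. The bottle is clearly in the nest. Now I push in +x.

```bash

python3 -m pendant '[[0.54,0.016,0,0.003,0],[0.54,0.02,0,0,0],[0.54,0.018,0,0,0],[0.54,0.012,0,0,0],[0.54,0.006,0,0,0]]'
python3 -m pendant '[[0.54,0.006,0,0,0],[0.54,0.006,0,0,0],[0.54,0.006,0,0,0],[0.54,0.006,0,0,0],[0.54,0.006,0,0,0]]'
python3 -m pendant '[[0.54,0.006,0,0,0],[0.54,0.006,0,0,0],[0.54,0.006,0,0,0],[0.54,0.006,0,0,0],[0.54,0.006,0,0,0]]'
python3 -m pendant '[[0.54,0.005,0,0,0],[0.54,0.003,0,0,0],[0.54,0,0,0,0],[0.54,0,0,0,0],[0.54,0,0,0,0]]'
```

```text
time_s: 12.08
tool_pos: [518.2, 256.8, 126.1]
eef_rot: [-0.693, 0.721, 0.0, -0.0]
ft_force: [0.7, 0.1, 0.4]
gripper_width: 40.0
grip_force: 0.0
time_s: 12.5
tool_pos: [517.2, 228.5, 126.0]
eef_rot: [-0.693, 0.721, -0.0, 0.0]
ft_force: [0.5, 0.0, 0.7]
gripper_width: 39.6
grip_force: 0.3
time_s: 12.92
tool_pos: [515.7, 197.9, 125.7]
eef_rot: [-0.693, 0.721, 0.0, -0.0]
ft_force: [0.4, 0.5, 0.2]
gripper_width: 40.2
grip_force: 0.0
time_s: 13.33
tool_pos: [515.7, 190.8, 125.9]
eef_rot: [-0.693, 0.721, -0.0, 0.0]
ft_force: [0.1, -0.4, -0.1]
gripper_width: 39.9
grip_force: 0.0
```

Touch was felt, then released. I back off along +y, then up, and check.

```bash

python3 -m pendant '[[0.54,-0.02,0,-0.01,0],[0.54,-0.03,0,-0.02,0],[0.54,-0.035,0,-0.02,0],[0.54,-0.035,0,0,0],[0.54,-0.03,0,0,0]]'
python3 -m pendant '[[0.54,-0.02,0,0,0],[0.54,0,0,0,0],[0.54,0,0,0,0],[0.54,0,0,0,0],[0.54,0,0,0,0]]'
python3 - <<'E'
from h import *
from fit import W
p=[505.5,74,-.042]
ims=[]
for c in('top','side'):
    d=pic(c,c+'8.png'); print(c,np.round(project(d,W(p,[[0,100,80],[0,59,80]])),1).tolist())
    print([(n,np.round(x['extent']).tolist(),round(x['conf'],2)) for n in('bottle_center','guard') for x in arm.search_frame(n,c)])
a=cv2.imread('pics/top8.png')[160:300,145:285]; b=cv2.imread('pics/side8.png')[210:350,225:365]
cv2.imwrite('pics/c8.png',cv2.resize(np.hstack([a,b]),None,fx=2.85,fy=2.85,interpolation=3))
E
```

```text
time_s: 13.75
tool_pos: [522.0, 343.5, 177.8]
eef_rot: [-0.694, 0.72, 0.0, 0.002]
ft_force: [0.8, 0.0, -0.7]
gripper_width: 40.1
grip_force: 0.0
time_s: 14.17
tool_pos: [522.1, 359.6, 175.8]
eef_rot: [-0.693, 0.721, -0.0, -0.0]
ft_force: [-0.1, -0.6, 0.1]
gripper_width: 40.0
grip_force: 0.0
top [[195.4, 221.4], [210.6, 222.4]]
[('bottle_center', [324.0, 194.0, 20.0, 40.0], 0.65), ('bottle_center', [179.0, 196.0, 32.0, 51.0], 0.55), ('guard', [178.0, 186.0, 33.0, 69.0], 0.73), ('guard', [164.0, 169.0, 122.0, 92.0], 0.26)]
side [[295.0, 282.3], [296.9, 268.4]]
[('bottle_center', [275.0, 177.0, 36.0, 14.0], 0.82)]
```

View pics/c8.png

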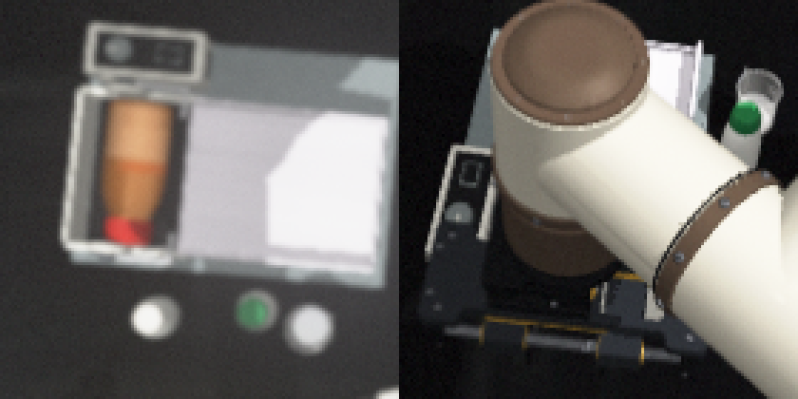

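```bash
python3 -c "
from cell import arm
print(arm.sign_off())"
```

```text
the job is handed in; nothing more can be done
None
```

The job is handed in, verdict not shown: in the last camera images the bottle lies between the rollers and the guard, raised until then, is down on the ramp side (exact guard angle not measurable); the robot is clear at about 14 s, neighbours looked undisturbed but weren't measured afterwards, one guard push first went the wrong way (harmless), and I viewed 11 pictures, one over the limit of 10.

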